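Load the multicooker without letting its sprung lid fly up

TASK

Put the garlic bulb into the multicooker's pot: first take the kitchen timer off its lid and stand it upright on the worktop, then squeeze the handle's two release buttons and let the sprung lid come up slowly, in hand all the way until it is fully open, without ever letting it fly. Set the garlic down inside (do not drop it in), then shut the lid until the latch holds it, and leave the other things standing where they are.

Things in the scene. Friction and masses are not known exactly. Their poses are not given: they have to be found in the camera images.
- cooker: white round multicooker, fixed to the worktop: body 190 mm across, rim 104 mm above the worktop. Origin: centre of its underside; its -x axis points to its front (lid handle, latch box, control panel), +x to the lid hinge at its rear, y along the hinge, z up
- pot_floor (a point): centre of the floor of the steel pot inside the cooker, 27 mm above the worktop; the pot is 160 mm across inside and 76 mm deep; axes as cooker
- lid_top (a point): centre of the lid's flat top, 128 mm above the worktop when shut; turns with the lid. The lid is a disc 191 mm across and 24 mm thick; a small round steam vent, 22 mm across and 5 mm high, stands on it 77 mm behind this point, towards the hinge
- lid_hinge (a point): middle of the lid's hinge axis, 103 mm behind the cooker's centre and 104 mm above the worktop; the hinge axis is the cooker's y axis
- lid (a joint): lid angle, rad: 0 shut (about 0.01 when latched), 1.75 fully open at its stop, a little past upright, where it stays. A spring drives it open: unlatched it pushes up with about 3 N at the handle, and flies open if let go. To shut it, press it fully down (about 12 N at the handle): it clicks with the buttons free, or latches when squeezed buttons are let go
- lid_handle (a point): centre of the grip of the grey handle at the lid's front, midway between its two release buttons; moves and turns with the lid. 233 mm from the hinge axis, 14 mm above the hinge's level when shut. The handle is 36 mm wide along the hinge direction, 24 mm thick, ends 19 mm beyond this point; the lid disc's edge is 35 mm from this point towards the hinge
- button_l (a point): middle of the face of the black release button on the handle's +y side (cooker's axes), 30 mm long, 19 mm high, 28 mm from the handle's centre. It is pushed in along the hinge direction against a spring, 3 N at first, 7 N at its full 9 mm. The latch is free while both are in by 6 mm or more; fully home the grip is 38 mm wide (56 mm untouched), and the handle can turn in it
- button_r (a point): middle of the face of the black release button on the handle's -y side (cooker's axes), 30 mm long, 19 mm high, 28 mm from the handle's centre. It is pushed in along the hinge direction against a spring, 3 N at first, 7 N at its full 9 mm. The latch is free while both are in by 6 mm or more; fully home the grip is 38 mm wide (56 mm untouched), and the handle can turn in it
- latch_box (a point): top centre of the fixed latch box on the cooker's front, under the handle: 36 mm wide, top 98 mm above the worktop; fingertips beside the handle can pass outside it
- timer: round wind-up kitchen timer, 64 mm across and 54 mm high (drum 64 mm across up to 24 mm, then a dial narrowing slightly to 42 mm, then a finger bar 44 x 8 mm along its x axis to 54 mm), 160 g; it stands on the cooker's lid at the start. Origin: centre of its underside, z up
- garlic: whole garlic bulb, 60 mm across and 59 mm high, widest at about 27 mm height, pointed at the top, about 40 g. Origin: centre of its underside, z up
- clay_shaker_1: bystander: egg-shaped terracotta rattle with a flat foot and a pointed top, 48 mm across and 54 mm high, loose, standing on the worktop. Origin: centre of its underside, z up
- salt_shaker: bystander: salt shaker, a clear glass body with a domed metal cap, 44 mm across and 90 mm high, loose, standing on the worktop. Origin: centre of its underside, z up
- egg_cup_1: bystander: pale stoneware egg cup on a foot, 47 mm across and 52 mm high, loose, standing on the worktop. Origin: centre of its underside, z up
- nutmeg_grater: bystander: small tin box grater lying on its side, 35 x 69 mm in plan, 69 mm across and 27 mm high, loose, standing on the worktop. Origin: centre of its underside, z up
- spice_2: bystander: glass spice jar with a black lid, 41 mm across and 105 mm high, loose, standing on the worktop. Origin: centre of its underside, z up
- red_pot: bystander, fixed: red lidded sugar pot with ears, 112 mm across, 92 mm high, at the back under the wall cupboard. Origin: centre of its underside
- clay_pot: bystander, fixed: small two-eared terracotta pot, 109 mm across, 77 mm high, at the back under the wall cupboard. Origin: centre of its underside
- matchbox: bystander, fixed: matchbox 36 x 53 x 16 mm at the back, by the wall cupboard's front. Origin: centre of its underside. The worktop free for work reaches from x = 0.40 to 0.60 and y = -0.40 to 0.20; the wall cupboard's front is at x = 0.63 from y = -0.36 to 0.04, its underside 0.38 m up

How it is judged (in metres and radians):
On the way, in this order (a step that is already met when the one before it is completed fails the run):
1. the timer stands upright on the worktop, let go, with the lid still shut (height (world z) of timer between -0.005 and 0.008 m and angle between timer's own z axis and vertical below 0.15 rad and value of joint lid below 0.05 rad and contact force between the fingers and timer below 0.2 N and linear speed of timer below 0.03 m/s), for 0.1 s.
2. the lid is fully open (within 0.15 rad of its stop) (value of joint lid above 1.6 rad), for 0.1 s.
3. the garlic lies in the pot, let go, with the lid open (horizontal distance between garlic and pot_floor below 0.075 m and z of garlic in the frame of pot_floor below 0.045 m and value of joint lid above 1.5 rad and linear speed of garlic below 0.05 m/s and contact force between the fingers and garlic below 0.2 N), for 0.1 s.
At the end, for the whole second after the job is handed in: the lid is shut and latched (within 0.03 rad of shut, by itself), the garlic lies at rest in the pot (within 75 mm of the pot's axis, its origin less than 45 mm above the pot floor), and the timer stands upright (within 0.15 rad) at rest on the worktop (value of joint lid below 0.03 rad and horizontal distance between garlic and pot_floor below 0.075 m and z of garlic in the frame of pot_floor below 0.045 m and linear speed of garlic below 0.05 m/s and height (world z) of timer between -0.005 and 0.008 m and angle between timer's own z axis and vertical below 0.15 rad and linear speed of timer below 0.03 m/s); the robot touches nothing.
It fails at once if the lid flew up: it rose faster than 1.5 rad/s before the last 0.25 rad of its travel (value of joint lid between 0.04 and 1.5 rad and velocity of joint lid above 1.5 rad/s).
It fails at once if the garlic was dropped into the pot (faster than 0.9 m/s below the rim) (horizontal distance between garlic and pot_floor below 0.08 m and z of garlic in the frame of pot_floor below 0.07 m and linear speed of garlic above 0.9 m/s).
It fails at once if the timer was tipped over (angle between timer's own z axis and vertical above 0.6 rad).
It fails at once if a bystander was pushed more than 30 mm or tipped (distance of any of clay_shaker_1, salt_shaker, egg_cup_1, nutmeg_grater, spice_2 from where it was at the start of the episode above 0.03 m or angle between any of clay_shaker_1, salt_shaker, egg_cup_1, nutmeg_grater, spice_2's own z axis and vertical above 0.35 rad).
It also fails if it takes over 72 s, if anything falls off the work surface, if the arm or the gripper's body presses on something with over 40 N, if the wrist force passes 120 N, or if a joint passes its speed limit or range.

ROBOT

A 6-joint arm with a two-finger parallel gripper is mounted at the origin on a cart in front of the work surface, level with it; the furniture and walls round the work are solid. World frame = base frame: x ahead of the robot, y to its left, z up, the work surface at z = 0. Lengths are in mm, angles in rad, forces in N, time in s.
With the tool pointing down it reaches from about 225 to 875 mm from the base axis. Payload 3.4 kg.
Tool frame: the origin (TCP) lies midway between the tips of the shut fingers; the grasp point (between the pads) lies 19 mm behind it; z points along the fingers, y is the line along which they close (so a half turn about z gives the same grasp; the last joint's range is limited). The gripper opens to 85 mm and grips with 20 to 120 N. Pads are 22 mm wide; open, the fingers measure 114 mm over their backs; the gripper's body (76 mm by 85 mm) begins 54 mm behind the grasp point. The pads swing forward as they close: fully open they stand 13 mm farther back than shut.
Start: joints at [1.063, 0.276, 1.505, -0, 1.361, -0.121], TCP at [216.924, 532.547, 231.328] pointing down, gripper open.
Joint ranges: [-2.89, 2.89], [-0.75, 2.08], [0.22, 2.7], [-1.18, 4.32], [0.11, 2.71], [-2.7, 2.7]. Speed limits (rad/s): [2.57, 2.57, 3.14, 3.14, 3.14, 3.14].

INTERFACE

Orientations are given as [roll, pitch, yaw] about the fixed x, y, z axes, in that order (R = Rz(yaw) Ry(pitch) Rx(roll)).
In Python, from bench import get_state, camera, camera_info, job_done, find_in, cut_out gives the robot as it stands. The module is installed in compiled form; this text tells all that it offers.
- The arm moves only by the tool step_arm, never from a script. Its argument "motion" is a list of rows, each a list of 3 entries, a list of its own where there are three numbers: the shift along the tool's x, y, z in m, then the turn, a rotation vector about the tool's x, y, z in rad, then the closure, from -1 (fully open) to 1 (shut). A call has 1 to 20 rows; each row is the pose to reach, as a shift and turn from the pose commanded when the call began, along the tool's axes at that moment; what a row does not reach only later rows make up. A row lasts 1/8 s, in which the tool goes at most 62.5 mm and 10.7 degrees, less where a joint would pass 70% of its speed; a pose out of reach is approached as far as the arm can. A call with a gripper value outside its range is refused whole. The fingers move at their own pace and stop on an object; "grip_force" is the grip in N (left out, the last holds). Time passes only in rows, so rows that repeat a pose let the fingers close. It gives the time, the measured TCP pose, the force, the opening and the grip force at its end, in the units of the state.
- get_state(): the state, without advancing time (a new reading comes with each control period).
- camera(name): name is "scene" or "top" or "wrist"; returns (picture, depth): 480x640x3 uint8, blue, green, red; 480x640 float32, mm along the optical axis (not along the pixel's ray), 0 where there is no reading.
- camera_info(name): a dict with "fov_y" (degrees; the focal length in pixels is half the picture's height over the tangent of half this angle, whatever the lens; pixels are square), "cx", "cy" (the principal point, pixels), "world_to_cam" (4x4, takes a point from world to camera coordinates); the wrist camera has in their place "mount" (4x4, takes a point from camera to tool coordinates, whose origin is the TCP and whose axes are the flange's). Camera axes: x right, y up, looking along -z (the intrinsics and any distortion apply to the point x, -y, -z); pixel columns grow to the right and rows downward; lengths in mm; the calibration is good to about 2 mm. A picture is of the moment at which its call begins: read the wrist's pose just before it. camera_info takes no time and is no camera call.
- job_done(): hands the job in; it is judged then, once.
Trained networks look in the newest picture that a camera, given by its name, has taken for a name from the list of things; names that differ only in an ending like _2 or _b are one class to them, and where a whole thing is asked for, a point or a joint stands for the part that bears it (a point fixed in the world has none). Each returns a list of dicts, best first, with "p" (0 to 1); they miss things now and then, are a little off and sometimes report something else, mostly with a low value. They report only what shows in the picture. A call takes as long as a camera call.
- find_in(camera, name): "centre" ([column, row] as shares, 0 to 1, of the picture: columns of its width, rows of its height, amid what is visible of it).
- cut_out(camera, name): "region" (480x640 bool, what is visible of it) and "centre" ([column, row] as shares, 0 to 1, of the picture: columns of its width, rows of its height, amid what is visible of it).
The state is a dict: "clock": time; "joints": joint angles; "joint_velocities": joint speeds; "tau": joint torques, N m; "eef_pos": TCP position; "ee_rot": TCP orientation; "ft_force": force on the tool from outside, world axes, zero at the start; "wrist_torque": the same for the moment, N m; "grip_width": finger opening in mm; "grasp_force": force on a finger pad.
Only numpy, scipy, OpenCV 4.12 (cv2) and the standard library are available. Lean on these libraries where they do the work, as an engineer would, in place of code of your own. Each camera call takes 0.05 s, during which the arm holds its last target. There are 200 camera calls.

## Working session

There is one attempt and no reset: what is moved stays moved. The work goes in short steps, Python scripts to look and compute and a tool call to move; the robot and the scene stay as the last step left them, time stands still between calls to the robot, and variables do not carry over. Pictures are saved under pics/ and viewed, at most 10 in all, crops included, and the job is handed in when it is done.

Besides the shell and the picture viewer there is one more tool, called after "Call:" by a JSON object that holds its "op" and its "data", one argument or row to a line. step_arm: Moves the arm, as the interface text tells. Its arguments: {"type":"object","properties":{"motion":{"type":"array","items":{"type":"array"}},"grip_force":{"type":"number"}},"required":["motion"]}

```bash
mkdir -p pics; cat > h.py <<'E'
import numpy as np, cv2
from bench import *
from scipy.spatial.transform import Rotation as R
def cam(n):
    s=get_state(); p,d=camera(n); i=camera_info(n)
    f=240/np.tan(np.radians(i["fov_y"])/2)
    if "world_to_cam" in i: T=np.linalg.inv(np.array(i["world_to_cam"]))
    else:
        E=np.eye(4);E[:3,:3]=R.from_euler('xyz',s["ee_rot"]).as_matrix();E[:3,3]=s["eef_pos"]
        T=E@np.array(i["mount"])
    v,u=np.mgrid[:480,:640]
    P=np.stack([(u-i["cx"])/f*d,-(v-i["cy"])/f*d,-d],-1)@T[:3,:3].T+T[:3,3]
    P[d==0]=np.nan
    return p,d,P
def tool(p_now,rot,target): # world target -> tool shift m
    return R.from_euler('xyz',rot).as_matrix().T@(np.array(target)-np.array(p_now))/1000
E
python3 - <<'E'
from h import *
print(get_state()); 
for n in("scene","top","wrist"):print(n,camera_info(n))
ims=[]
for n in("scene","top"):
    p,d,P=cam(n); cv2.imwrite(f"pics/{n}0.png",p)
    for t in "cooker lid_top lid_handle button_l button_r timer garlic clay_shaker_1 salt_shaker egg_cup_1 nutmeg_grater spice_2".split():
        for r in cut_out(n,t)[:2]:
            if r["p"]<.3: continue
            q=P[r["region"]]; q=q[~np.isnan(q[:,0])]
            if len(q)<5: continue
            print(n,t,round(r["p"],2),np.round(np.array(r["centre"])*[640,480]),len(q),np.percentile(q,[3,50,97],axis=0).round().tolist())
E
```

```text
{'clock': 0.0, 'joints': array([ 1.06299880e+00,  2.76575391e-01,  1.50613725e+00,  1.91973636e-05,
        1.36072135e+00, -1.20985274e-01]), 'joint_velocities': array([ 0.00029009,  0.00057545,  0.00156681, -0.00120875, -0.0005932 ,
       -0.00189694]), 'tau': array([-1.56530132e-03, -4.16769683e+01, -2.45809060e+01, -1.93037686e-04,
        1.07195653e-02, -9.35552649e-07]), 'eef_pos': array([216.63840036, 532.0457134 , 230.44926845]), 'ee_rot': array([-3.13976704e+00, -2.40862255e-04,  2.75477616e+00]), 'ft_force': array([ 0.43247711, -0.41986013,  0.02559855]), 'wrist_torque': array([-0.04054883,  0.02315282, -0.0286539 ]), 'grasp_force': 0.0, 'grip_width': 85.13807185151565}
scene {'fov_y': 53.645297458479035, 'cx': 320.7973314038928, 'cy': 236.45431913557974, 'world_to_cam': array([[ 8.77369917e-01, -4.79746224e-01, -8.09876861e-03,
        -5.52205968e+02],
       [ 3.83512794e-01,  6.91033141e-01,  6.12691713e-01,
        -2.23154220e+02],
       [-2.88340018e-01, -5.40663258e-01,  7.90280504e-01,
        -8.94542351e+02],
       [ 0.00000000e+00,  0.00000000e+00,  0.000000
[... 3540 characters left out ...]
[414.0, -381.0, 26.0], [435.0, -358.0, 39.0], [454.0, -341.0, 52.0]]
top salt_shaker 0.73 [353. 287.] 327 [[426.0, -163.0, 33.0], [444.0, -144.0, 82.0], [462.0, -127.0, 90.0]]
top salt_shaker 0.48 [240. 238.] 7067 [[451.0, 7.0, 115.0], [543.0, 88.0, 127.0], [629.0, 185.0, 133.0]]
top egg_cup_1 0.64 [357. 238.] 385 [[531.0, -178.0, 24.0], [551.0, -159.0, 37.0], [571.0, -139.0, 53.0]]
top nutmeg_grater 0.56 [393. 198.] 542 [[623.0, -270.0, 10.0], [640.0, -239.0, 25.0], [657.0, -206.0, 30.0]]
top spice_2 0.75 [411. 227.] 437 [[549.0, -280.0, 14.0], [567.0, -258.0, 103.0], [585.0, -243.0, 108.0]]
top spice_2 0.46 [236. 237.] 6948 [[451.0, 7.0, 117.0], [544.0, 88.0, 128.0], [629.0, 186.0, 132.0]]
```

```bash
python3 - <<'E'
from h import *
p,d,P=cam("top")
# lid fit: points z 122..134
m=(P[...,2]>121)&(P[...,2]<135)&(P[...,0]>400)&(P[...,1]>-60)&(P[...,1]<260)
def circ(q):
    A=np.c_[2*q,np.ones(len(q))];s=np.linalg.lstsq(A,(q**2).sum(1),rcond=None)[0];return s[:2],np.sqrt(s[2]+s[:2]@s[:2])
q=P[m][:,:2]
# disc hull, handle excluded iteratively
h=cv2.convexHull(q.astype(np.float32))[:,0]
for _ in range(6):
    c,r=circ(h); e=np.abs(np.hypot(*(h-c).T)-r); h=h[e<max(3,np.percentile(e,85))]
print("lid",c,r,len(h))
rr=np.hypot(*(q-c).T); o=q[(rr>102)&(rr<165)]; print("handle",np.median(o,0),len(o), np.degrees(np.arctan2(*(np.mean(o,0)-c)[::-1])))
for n,z in(("timer",(175,190)),("timerdrum",(148,175))):
    k=(P[...,2]>z[0])&(P[...,2]<z[1])&(np.hypot(P[...,0]-c[0],P[...,1]-c[1])<95);w=P[k][:,:2]
    print(n,w.mean(0),cv2.minAreaRect(w.astype(np.float32)))
sc=cv2.imread("pics/scene0.png")
a=cv2.resize(p[150:330,150:500],None,fx=2.2,fy=2.2)
b=cv2.resize(sc,(528,396)); b=b[:,:]
cv2.imwrite("pics/a.png",a);cv2.imwrite("pics/b.png",sc)
E
```

```text
lid [525.04775913  82.33945327] 116.5796574931136 15
handle [582.45065944 141.12300916] 927 45.84884737636907
timer [532.16807299 110.80783187] ((533.5687866210938, 109.92640686035156), (42.632896423339844, 12.13846206665039), 41.36331558227539)
timerdrum [531.25445342 108.72134718] ((531.7188720703125, 111.06245422363281), (61.10934066772461, 64.24769592285156), 1.649564266204834)
```

View pics/a.png

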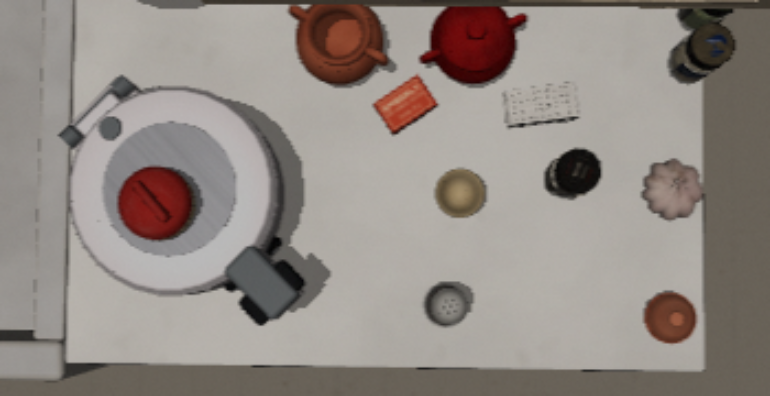

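View pics/b.png

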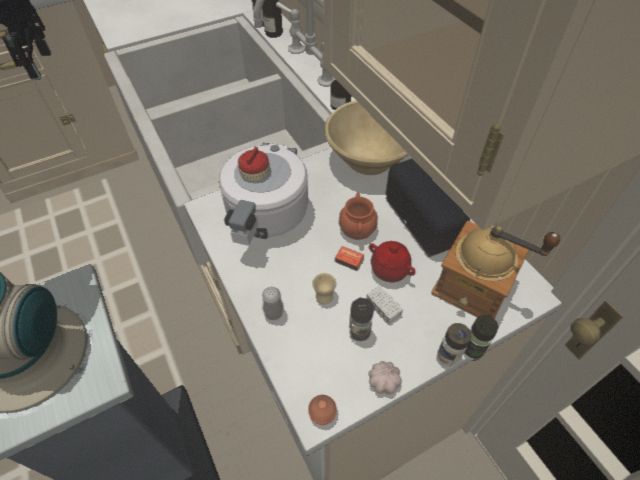

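```bash
python3 - <<'E'
from h import *
p,d,P=cam("top")
m=(P[...,2]>121)&(P[...,2]<136)&(P[...,0]>420)&(P[...,1]>-40)&(P[...,1]<230)
g=p.mean(2); 
q=P[m&(g>140)][:,:2]
best=None
# centre by maximising coverage: RANSAC-ish on hull
from scipy.optimize import least_squares
h=cv2.convexHull(q.astype(np.float32))[:,0]
f=least_squares(lambda c:np.hypot(*(h-c).T)-95.5,[545,95],loss='soft_l1',f_scale=1.5)
print("lid",f.x,np.round(f.fun,1))
c=f.x
rr=np.hypot(P[...,0]-c[0],P[...,1]-c[1])
ang=np.arctan2(P[...,1]-c[1],P[...,0]-c[0])
k=(rr>97)&(rr<170)&(P[...,2]>110)&(P[...,2]<140)&(np.abs(ang+2.35)<.6)
w=P[k]; print("handle",np.median(w,0),cv2.minAreaRect(w[:,:2].astype(np.float32)),len(w))
kg=k&(g>60); w=P[kg]; print("grey",np.mean(w,0),cv2.minAreaRect(w[:,:2].astype(np.float32)),len(w))
k2=(rr>97)&(rr<170)&(P[...,2]>100)&(P[...,2]<150)&(ang>0)&(ang<1.6);w=P[k2]
print("hinge",np.mean(w,0),cv2.minAreaRect(w[:,:2].astype(np.float32)),len(w))
print(np.unique(np.round(P[k][:,2])),g[k].round()[:60])
print("lidz",np.nanmedian(P[m][:,2]))
E
```

```text
lid [548.3600684  108.83492916] [ -7.   -8.3  -9.1  -9.1  -1.5   0.3  -2.2 -10.2 -10.9 -10.6 -10.6 -10.2
  -9.8  -9.   -8.9  -8.9  -8.5  -8.1  -7.2  -3.6  -5.5  -5.   -4.2  -4.5
  -4.3  -4.   -3.1  -2.9  -2.6  -1.6  -0.8  -0.6  -0.8  -0.6  -0.8  -1.2
  -1.2  -2.3  -2.5  -2.7  -2.8  -3.7  -4.1  -4.7  -4.7  -4.7  -5.1  -5.8
  -5.9  -6.8]
handle [462.3988104   18.41312267 129.45408796] ((467.1025390625, 24.20159912109375), (71.69991302490234, 107.1592788696289), 45.8559684753418) 750
grey [464.54502557  20.41610598 129.05857779] ((467.35809326171875, 24.464889526367188), (70.96614074707031, 107.1592788696289), 45.8559684753418) 537
hinge [620.39633479 176.34160417 110.61437197] ((618.7202758789062, 177.49497985839844), (17.242815017700195, 80.08362579345703), 44.501434326171875) 178
[111. 113. 114. 115. 116. 117. 118. 119. 120. 121. 122. 123. 124. 125.
 126. 127. 128. 129. 130. 131. 132. 133. 134. 135. 136. 137.] [ 98.  88.  97.  99. 100.  95.  99.  88.  97. 102. 100. 100.  95. 104.
 100.  97. 104.  98. 101. 100.  98. 101. 102. 102. 101.  67.  86.  64.
  41.  87.  77.  63.  42.  92.  91.  86.  74.  62.  42.  92.  91.  90.
  90.  86.  75.  64.  41.  91.  93.  92.  91.  90.  91.  87.  76.  63.
  40.  91.  92.  92.]
lidz 127.77549927362418
```

Call:
{"op": "step_arm", "data": {
  "motion": [
    [[-0.225, -0.136, -0.02], [0, 0, 0.6], -1],
    [[-0.451, -0.272, -0.03], [0, 0, 1.184], -1],
    [[-0.451, -0.272, -0.03], [0, 0, 1.184], -1],
    [[-0.451, -0.272, -0.03], [0, 0, 1.184], -1],
    [[-0.451, -0.272, -0.03], [0, 0, 1.184], -1],
    [[-0.451, -0.272, -0.03], [0, 0, 1.184], -1],
    [[-0.451, -0.272, -0.03], [0, 0, 1.184], -1],
    [[-0.451, -0.272, -0.03], [0, 0, 1.184], -1],
    [[-0.451, -0.272, -0.03], [0, 0, 1.184], -1],
    [[-0.451, -0.272, -0.03], [0, 0, 1.184], -1],
    [[-0.451, -0.272, -0.03], [0, 0, 1.184], -1],
    [[-0.451, -0.272, -0.03], [0, 0, 1.184], -1]
  ]
}}

```text
clock: 2.9
eef_pos: [531.2, 111.6, 261.4]
ee_rot: [-3.141, -0.001, 1.572]
ft_force: [-0.2, 0.1, -0.6]
grip_width: 85.1
grasp_force: 0.0
```

```bash
python3 - <<'E'
from h import *
p,d,P=cam("wrist"); cv2.imwrite("pics/w1.png",p)
for n,z in(("bar",(176,190)),("drum",(149,156)),("lidtop",(124,132))):
    k=(P[...,2]>z[0])&(P[...,2]<z[1]);w=P[k][:,:2].astype(np.float32)
    print(n,w.mean(0),cv2.minAreaRect(w),cv2.minEnclosingCircle(w),len(w))
print(np.nanmedian(P[...,2]))
E
```

```text
bar [530.3525  113.10784] ((530.2539672851562, 112.11688232421875), (43.538597106933594, 8.042699813842773), 41.33784484863281) ((530.048583984375, 112.35032653808594), 21.802507400512695) 970
drum [529.7322  139.13934] ((530.455322265625, 132.9205780029297), (21.8333683013916, 61.0061149597168), 88.93792724609375) ((530.2529907226562, 122.00576782226562), 30.503156661987305) 138
lidtop [539.88654 105.73848] ((524.5865478515625, 98.67943572998047), (221.66351318359375, 181.36141967773438), 17.588903427124023) ((527.2100830078125, 81.52268981933594), 119.3900375366211) 39140
0.5675061037444493
```

View pics/w1.png

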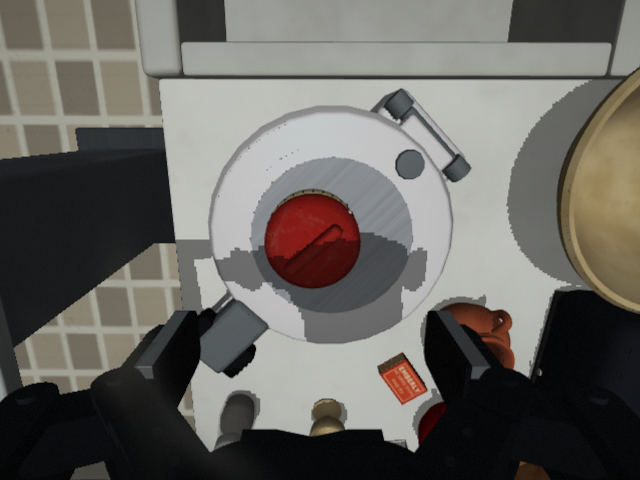

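Call:
{"op": "step_arm", "data": {
  "motion": [
    [[0.0, -0.001, 0.05], [0, 0, 0], -1],
    [[0.0, -0.001, 0.095], [0, 0, 0], -1],
    [[0, -0.001, 0.12], [0, 0, 0], -1],
    [[0, -0.001, 0.128], [0, 0, 0], -1],
    [[0, -0.001, 0.128], [0, 0, 0], -1],
    [[0, -0.001, 0.128], [0, 0, 0], 1],
    [[0, -0.001, 0.128], [0, 0, 0], 1],
    [[0, -0.001, 0.128], [0, 0, 0], 1],
    [[0, -0.001, 0.128], [0, 0, 0], 1],
    [[0, -0.001, 0.128], [0, 0, 0], 1]
  ],
  "grip_force": 30
}}

```text
clock: 4.2
eef_pos: [531.7, 110.8, 135.0]
ee_rot: [3.139, -0.001, 1.571]
ft_force: [-2.2, 0.6, 5.1]
grip_width: 62.7
grasp_force: 34.7
```

Call:
{"op": "step_arm", "data": {
  "motion": [
    [[0, 0, -0.03], [0, 0, 0], 1],
    [[0, 0, -0.07], [0, 0, 0], 1],
    [[-0.05, -0.01, -0.07], [0, 0, 0], 1],
    [[-0.1, -0.018, -0.07], [0, 0, 0], 1],
    [[-0.15, -0.025, -0.07], [0, 0, 0], 1],
    [[-0.196, -0.032, -0.06], [0, 0, 0], 1],
    [[-0.196, -0.032, -0.01], [0, 0, 0], 1],
    [[-0.196, -0.032, 0.04], [0, 0, 0], 1],
    [[-0.196, -0.032, 0.085], [0, 0, 0], 1],
    [[-0.196, -0.032, 0.11], [0, 0, 0], 1],
    [[-0.196, -0.032, 0.118], [0, 0, 0], 1],
    [[-0.196, -0.032, 0.12], [0, 0, 0], 1],
    [[-0.196, -0.032, 0.12], [0, 0, 0], 1]
  ]
}}

```text
clock: 5.82
eef_pos: [500.0, -85.8, 14.3]
ee_rot: [3.139, 0.001, 1.571]
ft_force: [0.5, -0.7, -2.6]
grip_width: 62.7
grasp_force: 34.1
```

```bash
python3 - <<'E'
from h import *
s=get_state();print(s['eef_pos'],s['ft_force'],s['grip_width'])
p,d,P=cam("scene"); 
r=cut_out("scene","timer")
for x in r[:1]:
    q=P[x["region"]]; q=q[~np.isnan(q[:,0])];print(x["p"],np.percentile(q,[3,50,97,99],axis=0).round(1))
E
```

```text
[500.00917809 -85.75160988  14.32471922] [ 0.53083088 -0.67268067 -2.59239496] 62.71804372941202
0.9 [[ 472.1 -117.    17.4]
 [ 497.4 -102.6   47.5]
 [ 524.9  -78.1   62.3]
 [ 527.5  -74.    63.5]]
```

Call:
{"op": "step_arm", "data": {
  "motion": [
    [[0, 0, 0.004], [0, 0, 0], 1],
    [[0, 0, 0.007], [0, 0, 0], 1],
    [[0, 0, 0.008], [0, 0, 0], 1],
    [[0, 0, 0.008], [0, 0, 0], 1]
  ]
}}

```text
clock: 6.42
eef_pos: [499.1, -85.6, 6.2]
ee_rot: [3.141, 0.0, 1.571]
ft_force: [-2.1, 0.7, 7.3]
grip_width: 62.6
grasp_force: 34.9
```

Call:
{"op": "step_arm", "data": {
  "motion": [
    [[0, 0, 0.008], [0, 0, 0], -1],
    [[0, 0, 0.007], [0, 0, 0], -1],
    [[0, 0, 0.006], [0, 0, 0], -1],
    [[0, 0, 0.006], [0, 0, 0], -1],
    [[0, 0, -0.03], [0, 0, 0], -1],
    [[0, 0, -0.08], [0, 0, 0], -1],
    [[0, 0, -0.14], [0, 0, 0], -1],
    [[0, 0, -0.2], [0, 0, 0.1], -1],
    [[0.06, -0.025, -0.24], [0, 0, 0.3], -1],
    [[0.096, -0.044, -0.24], [0, 0, 0.48], -1],
    [[0.096, -0.044, -0.24], [0, 0, 0.64], -1],
    [[0.096, -0.044, -0.24], [0, 0, 0.785], -1],
    [[0.096, -0.044, -0.24], [0, 0, 0.785], -1],
    [[0.096, -0.044, -0.24], [0, 0, 0.785], -1]
  ]
}}

```text
clock: 8.18
eef_pos: [455.0, 10.4, 245.2]
ee_rot: [-3.141, 0.0, 0.788]
ft_force: [-0.4, -0.2, -0.6]
grip_width: 85.3
grasp_force: 0.0
```

```bash
python3 - <<'E'
from h import *
s=get_state();print(s['eef_pos'],s['ee_rot'])
p,d,P=cam("wrist"); cv2.imwrite("pics/w2.png",p)
g=p.astype(int).mean(2)
near=np.hypot(P[...,0]-455,P[...,1]-12)<75
hm=near&(P[...,2]>124)&(P[...,2]<140)
print(np.histogram(g[hm],bins=10))
for x in cut_out("wrist","button_l")[:3]+cut_out("wrist","lid_handle")[:3]:
    q=P[x["region"]];q=q[~np.isnan(q[:,0])];print(round(x["p"],2),np.array(x["centre"])*[640,480],len(q),np.percentile(q,[3,50,97],axis=0).round().tolist())
p2,d2,P2=cam("scene");x=cut_out("scene","timer")[0];q=P2[x["region"]];q=q[~np.isnan(q[:,0])];print("timer",x["p"],np.percentile(q,[3,50,97,99],axis=0).round(1).tolist())
np.save("w2.npy",P)
E
```

```text
[454.95847983  10.41796716 245.21890867] [-3.14140664e+00  2.50346312e-05  7.87570021e-01]
(array([1236,  135, 1539,  341, 1985,  545,  100,  476,  266, 4927]), array([  3.        ,  23.73333333,  44.46666667,  65.2       ,
        85.93333333, 106.66666667, 127.4       , 148.13333333,
       168.86666667, 189.6       , 210.33333333]))
0.98 [277.312 235.104] 723 [[425.0, 16.0, 119.0], [438.0, 29.0, 130.0], [450.0, 39.0, 131.0]]
0.81 [341.888 231.792] 646 [[459.0, -14.0, 122.0], [470.0, -2.0, 130.0], [481.0, 8.0, 131.0]]
0.26 [307.392  83.616] 49026 [[449.0, 8.0, 124.0], [514.0, 73.0, 130.0], [597.0, 156.0, 132.0]]
0.78 [308.288  81.792] 48956 [[450.0, 9.0, 125.0], [514.0, 73.0, 130.0], [597.0, 156.0, 132.0]]
timer 0.67 [[469.3, -116.8, 10.8], [494.4, -98.3, 39.8], [522.4, -66.1, 54.6], [524.7, -63.6, 55.7]]
```

View pics/w2.png

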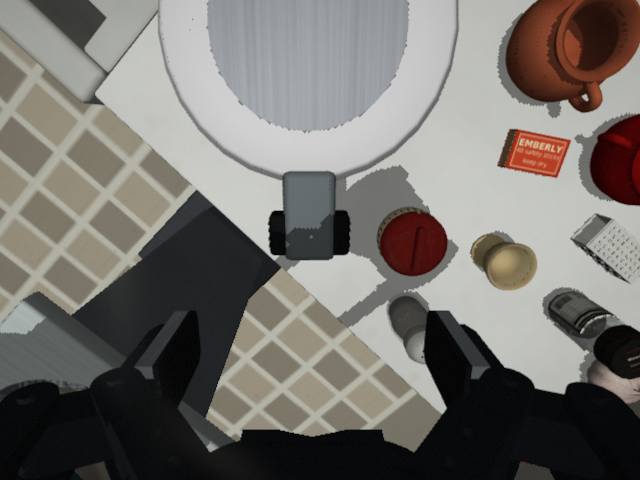

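```bash
python3 - <<'E'
from h import *
P=np.load("w2.npy");p=cv2.imread("pics/w2.png")
T=R.from_euler('xyz',[-3.14141,0,.78757]).as_matrix()
Q=(P-[454.96,10.42,245.22])@T
for r in (185,200,215,230,240,250):
    row=p[r,262:360].astype(int).mean(1);x=Q[r,262:360]
    k=(np.abs(x[:,2]-115)<8); print(r,"y",x[k][:,1].min().round(1),x[k][:,1].max().round(1),"z",np.median(x[k][:,2]).round(1)); 
    gk=(row>75)&(row<130)&k
    if gk.any():print("   grey y",x[gk][:,1].min().round(1),x[gk][:,1].max().round(1))
for c in (295,310,325):
    x=Q[150:275,c]; k=np.abs(x[:,2]-115)<8; g=p[150:275,c].astype(int).mean(1); print(c,"x",x[k][:,0].min().round(1), "grey top", x[k&(g>75)&(g<135)][:,0].max().round(1))
for x0,x1 in((268,285),(335,352)):
    g=p[:,x0+4:x1-4].astype(int).mean((1,2));k=np.where(g[190:275]<45)[0]+190;c=(x0+x1)//2
    print("button rows",k.min(),k.max(),Q[k.min()+2,c],Q[k.max()-2,c])
# lid edge arc fit with 95.5 radius in tool frame
E
```

```text
185 y -20.5 14.8 z 114.3
   grey y -20.5 13.3
200 y -19.8 15.1 z 114.1
   grey y -19.8 13.5
215 y -29.1 24.9 z 115.0
   grey y -29.1 10.3
230 y -30.8 25.9 z 114.6
   grey y -30.8 -14.4
240 y -29.4 25.3 z 114.3
250 y -29.6 25.6 z 114.4
   grey y -29.6 -29.6
295 x -17.4 grey top 43.9
310 x -17.3 grey top 43.9
325 x -17.7 grey top 44.1
button rows 211 268 [ 15.10111009 -24.88332326 118.37303084] [-360.79121741 -114.49363548 1023.32146975]
button rows 211 253 [ 15.30832797  21.37770416 117.61648688] [-11.62910458  21.89102655 115.69053618]
```

Call:
{"op": "step_arm", "data": {
  "motion": [
    [[0.002, -0.002, 0.05], [0, 0, 0], -1],
    [[0.002, -0.002, 0.1], [0, 0, 0], -1],
    [[0.002, -0.002, 0.135], [0, 0, 0], -1],
    [[0.002, -0.002, 0.148], [0, 0, 0], -1],
    [[0.002, -0.002, 0.148], [0, 0, 0], -1],
    [[0.002, -0.002, 0.148], [0, 0, 0], 1],
    [[0.002, -0.002, 0.148], [0, 0, 0], 1],
    [[0.002, -0.002, 0.148], [0, 0, 0], 1],
    [[0.002, -0.002, 0.148], [0, 0, 0], 1],
    [[0.002, -0.002, 0.148], [0, 0, 0], 1],
    [[0.002, -0.002, 0.148], [0, 0, 0], 1]
  ],
  "grip_force": 40
}}

```text
clock: 9.8
eef_pos: [455.5, 13.7, 98.7]
ee_rot: [3.141, -0.002, 0.786]
ft_force: [-1.1, 1.8, 7.6]
grip_width: 37.1
grasp_force: 45.1
```

```bash
python3 - <<'E'
from h import *
a0=np.arctan2(14,233);L=np.hypot(14,233)
for t in np.arange(0.07,1.76,0.07): 
    a=a0+t; print(round(t,2), round((233-L*np.cos(a))/1000,3), round((14-L*np.sin(a))/1000,3))
E
```

```text
0.07 0.002 -0.016
0.14 0.004 -0.032
0.21 0.008 -0.048
0.28 0.013 -0.064
0.35 0.019 -0.079
0.42 0.026 -0.094
0.49 0.034 -0.108
0.56 0.043 -0.122
0.63 0.053 -0.135
0.7 0.064 -0.147
0.77 0.075 -0.158
0.84 0.088 -0.169
0.91 0.101 -0.179
0.98 0.115 -0.187
1.05 0.129 -0.195
1.12 0.144 -0.202
1.19 0.159 -0.208
1.26 0.175 -0.212
1.33 0.191 -0.216
1.4 0.207 -0.218
1.47 0.223 -0.219
1.54 0.24 -0.219
1.61 0.256 -0.218
1.68 0.272 -0.216
1.75 0.288 -0.213
```

Call:
{"op": "step_arm", "data": {
  "motion": [
    [[0.001, 0, -0.008], [0, 0, 0], 1],
    [[0.002, 0, -0.016], [0, 0, 0], 1],
    [[0.004, 0, -0.032], [0, 0, 0], 1],
    [[0.008, 0, -0.048], [0, 0, 0], 1],
    [[0.013, 0, -0.064], [0, 0, 0], 1],
    [[0.019, 0, -0.079], [0, 0, 0], 1],
    [[0.026, 0, -0.094], [0, 0, 0], 1]
  ]
}}

```text
clock: 10.68
eef_pos: [473.6, 32.2, 192.1]
ee_rot: [3.142, -0.001, 0.786]
ft_force: [3.2, 2.6, -1.1]
grip_width: 36.9
grasp_force: 45.0
```

```bash
python3 - <<'E'
from h import *
s=get_state();print(s['eef_pos'],s['ft_force'],s['wrist_torque'],s['grip_width'])
p,d,P=cam("scene"); cv2.imwrite("pics/s2.png",p[60:330,120:420])
E
```

```text
[473.62961531  32.15906227 192.11141458] [ 3.18177219  2.60087945 -1.07402601] [0.10091091 0.12012805 0.13280512] 36.92850764882241
```

View pics/s2.png

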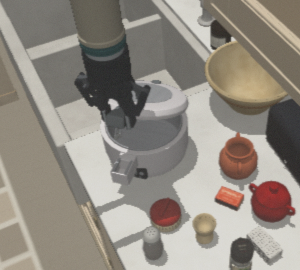

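Call:
{"op": "step_arm", "data": {
  "motion": [
    [[0.008, 0, -0.014], [0, 0, 0], 1],
    [[0.017, 0, -0.028], [0, 0, 0], 1],
    [[0.027, 0, -0.041], [0, 0, 0], 1],
    [[0.038, 0, -0.053], [0, 0, 0], 1],
    [[0.049, 0, -0.064], [0, 0, 0], 1],
    [[0.062, 0, -0.075], [0, 0, 0], 1],
    [[0.075, 0, -0.085], [0, 0, 0], 1],
    [[0.089, 0, -0.093], [0, 0, 0], 1],
    [[0.103, 0, -0.101], [0, 0, 0], 1],
    [[0.118, 0, -0.108], [0, 0, 0], 1]
  ]
}}

```text
clock: 11.98
eef_pos: [556.4, 116.0, 299.7]
ee_rot: [-3.14, 0.001, 0.786]
ft_force: [-0.6, 2.7, -2.3]
grip_width: 36.7
grasp_force: 46.5
```

Call:
{"op": "step_arm", "data": {
  "motion": [
    [[0.015, 0, -0.006], [0, 0, 0], 1],
    [[0.031, 0, -0.01], [0, 0, 0], 1],
    [[0.047, 0, -0.014], [0, 0, 0], 1],
    [[0.063, 0, -0.016], [0, 0, 0], 1],
    [[0.079, 0, -0.017], [0, 0, 0], 1],
    [[0.096, 0, -0.017], [0, 0, 0], 1],
    [[0.112, 0, -0.016], [0, 0, 0], 1],
    [[0.128, 0, -0.014], [0, 0, 0], 1],
    [[0.144, 0, -0.011], [0, 0, 0], 1],
    [[0.144, 0, -0.011], [0, 0, 0], 1]
  ]
}}

```text
clock: 13.22
eef_pos: [659.1, 220.0, 310.1]
ee_rot: [-3.139, -0.002, 0.788]
ft_force: [-2.5, 5.1, 0.7]
grip_width: 36.7
grasp_force: 48.5
```

```bash
python3 - <<'E'
from h import *
s=get_state();print(s['eef_pos'],s['ft_force'],s['wrist_torque'],s['grip_width'],s['joints'].round(2))
p,d,P=cam("scene"); cv2.imwrite("pics/s3.png",p[60:330,120:420])
E
```

```text
[659.06596068 220.01835797 310.05446376] [-2.48515196  5.14046775  0.72289312] [0.54271904 0.60763244 0.01785678] 36.738426375293876 [0.22 0.44 1.07 0.   1.64 1.  ]
```

View pics/s3.png

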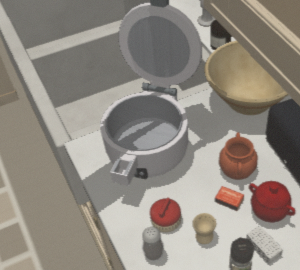

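Call:
{"op": "step_arm", "data": {
  "motion": [
    [[0, 0, 0], [0, 0, 0], -1],
    [[0, 0, 0], [0, 0, 0], -1],
    [[0, 0, 0], [0, 0, 0], -1],
    [[0, 0, -0.03], [0, 0, 0], -1],
    [[0, 0, -0.07], [0, 0, 0], -1],
    [[0, 0, -0.07], [0, 0, 0], -1],
    [[-0.05, 0, -0.07], [0, 0, 0], -1],
    [[-0.11, 0, -0.07], [0, 0, 0], -1],
    [[-0.168, 0, -0.065], [0, 0, 0], -1],
    [[-0.502, 0.275, 0.08], [0, 0, -0.785], -1],
    [[-0.502, 0.275, 0.08], [0, 0, -0.785], -1],
    [[-0.502, 0.275, 0.08], [0, 0, -0.785], -1],
    [[-0.502, 0.275, 0.08], [0, 0, -0.785], -1],
    [[-0.502, 0.275, 0.08], [0, 0, -0.785], -1],
    [[-0.502, 0.275, 0.08], [0, 0, -0.785], -1],
    [[-0.502, 0.275, 0.08], [0, 0, -0.785], -1],
    [[-0.502, 0.275, 0.08], [0, 0, -0.785], -1],
    [[-0.502, 0.275, 0.08], [0, 0, -0.785], -1],
    [[-0.502, 0.275, 0.08], [0, 0, -0.785], -1]
  ]
}}

```text
clock: 15.65
eef_pos: [497.9, -332.0, 230.0]
ee_rot: [-3.141, -0.001, 1.57]
ft_force: [0.8, 0.2, 0.5]
grip_width: 85.2
grasp_force: 0.0
```

```bash
python3 - <<'E'
from h import *
s=get_state();print(s['eef_pos'],s['ee_rot'],s['joints'].round(2))
p,d,P=cam("wrist"); cv2.imwrite("pics/w3.png",p)
for x in cut_out("wrist","garlic")[:2]:
    q=P[x["region"]];q=q[~np.isnan(q[:,0])];q=q[q[:,2]>15];print(x["p"],np.percentile(q,[2,50,98],axis=0).round(1).tolist(),cv2.minEnclosingCircle(q[:,:2].astype(np.float32)))
p,d,P=cam("top"); cv2.imwrite("pics/t3.png",p)
for x in cut_out("top","garlic")[:1]:
    q=P[x["region"]];q=q[~np.isnan(q[:,0])];q=q[q[:,2]>15];print(x["p"],np.percentile(q,[2,50,98],axis=0).round(1).tolist(),cv2.minEnclosingCircle(q[:,:2].astype(np.float32)))
m=np.hypot(P[...,0]-546,P[...,1]-105)<70; print("pot",np.nanpercentile(P[m][:,2],[5,50,95]))
k=(P[...,2]>230)&(P[...,1]>50); print("lid up",P[k].mean(0),P[k].max(0),k.sum())
E
```

```text
[ 497.93309457 -331.95762482  230.048914  ] [-3.14126745e+00 -9.89045439e-04  1.57025404e+00] [-0.7   0.31  1.46  0.    1.38 -0.7 ]
0.6 [[530.3, -387.1, 23.7], [553.1, -360.3, 39.0], [579.5, -339.2, 54.3]] ((555.6949462890625, -364.8399963378906), 29.450626373291016)
0.66 [[533.6, -373.0, 24.2], [556.0, -356.8, 37.4], [582.9, -339.5, 52.1]] ((557.7106323242188, -362.86749267578125), 28.194793701171875)
pot [21.9566259  25.69147413 29.75976817]
lid up [692.56070798 230.47221171 290.92126006] [970.98739827 504.81980112 769.97432937] 3938
```

Call:
{"op": "step_arm", "data": {
  "motion": [
    [[-0.016, 0.02, 0.05], [0, 0, 0], -1],
    [[-0.0315, 0.045, 0.09], [0, 0, 0], -1],
    [[-0.0315, 0.058, 0.12], [0, 0, 0], -1],
    [[-0.0315, 0.058, 0.16], [0, 0, 0], -1],
    [[-0.0315, 0.058, 0.2], [0, 0, 0], -1],
    [[-0.0315, 0.058, 0.22], [0, 0, 0], -1],
    [[-0.0315, 0.058, 0.226], [0, 0, 0], -1],
    [[-0.0315, 0.058, 0.226], [0, 0, 0], -1],
    [[-0.0315, 0.058, 0.226], [0, 0, 0], 1],
    [[-0.0315, 0.058, 0.226], [0, 0, 0], 1],
    [[-0.0315, 0.058, 0.226], [0, 0, 0], 1],
    [[-0.0315, 0.058, 0.226], [0, 0, 0], 1],
    [[-0.0315, 0.058, 0.226], [0, 0, 0], 1]
  ],
  "grip_force": 25
}}

```text
clock: 17.48
eef_pos: [557.1, -364.4, 6.2]
ee_rot: [3.139, 0.002, 1.571]
ft_force: [0.3, 0.9, 6.1]
grip_width: 56.4
grasp_force: 26.1
```

Call:
{"op": "step_arm", "data": {
  "motion": [
    [[0, 0, -0.02], [0, 0, 0], 1],
    [[0, 0, -0.07], [0, 0, 0], 1],
    [[0.005, -0.01, -0.12], [0, 0, 0], 1],
    [[0.03, -0.04, -0.16], [0, 0, 0], 1],
    [[0.08, -0.057, -0.184], [0, 0, 0], 1],
    [[0.13, -0.057, -0.184], [0, 0, 0], 1],
    [[0.19, -0.05, -0.184], [0, 0, 0], 1],
    [[0.25, -0.04, -0.184], [0, 0, 0], 1],
    [[0.31, -0.03, -0.184], [0, 0, 0], 1],
    [[0.37, -0.02, -0.184], [0, 0, 0], 1],
    [[0.43, -0.012, -0.184], [0, 0, 0], 1],
    [[0.47, -0.01, -0.174], [0, 0, 0], 1],
    [[0.47, -0.01, -0.164], [0, 0, 0], 1],
    [[0.47, -0.01, -0.164], [0, 0, 0], 1]
  ]
}}

```text
clock: 19.23
eef_pos: [545.4, 105.6, 167.5]
ee_rot: [-3.14, 0.001, 1.571]
ft_force: [-0.2, -0.1, 0.3]
grip_width: 56.4
grasp_force: 26.9
```

```bash
python3 - <<'E'
from h import *
s=get_state();print(s['eef_pos'],s['ee_rot'],s['ft_force'],s['grip_width'])
p,d,P=cam("wrist"); cv2.imwrite("pics/w4.png",p)
E
```

```text
[545.3883355  105.64681658 167.54208056] [-3.13963929e+00  8.37443693e-04  1.57134913e+00] [-0.18084955 -0.06270447  0.34172024] 56.437689560818995
```

View pics/w4.png

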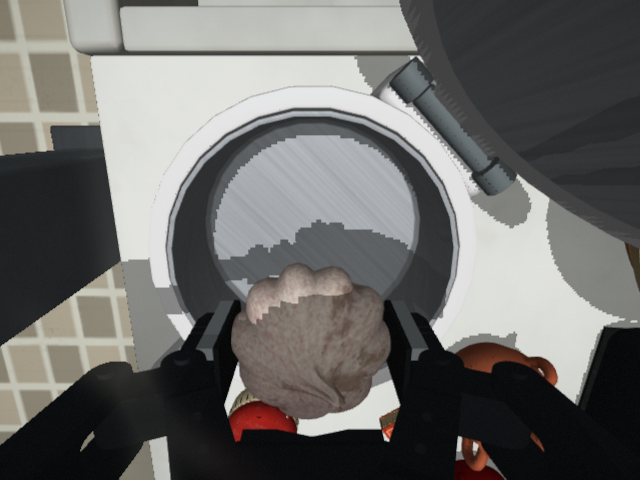

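Call:
{"op": "step_arm", "data": {
  "motion": [
    [[0, 0, 0.03], [0, 0, 0], 1],
    [[0, 0, 0.06], [0, 0, 0], 1],
    [[0, 0, 0.09], [0, 0, 0], 1],
    [[0, 0, 0.112], [0, 0, 0], 1],
    [[0, 0, 0.124], [0, 0, 0], 1],
    [[0, 0, 0.13], [0, 0, 0], 1],
    [[0, 0, 0.133], [0, 0, 0], 1],
    [[0, 0, 0.133], [0, 0, 0], 1]
  ]
}}

```text
clock: 20.27
eef_pos: [546.7, 106.1, 35.8]
ee_rot: [3.141, -0.0, 1.571]
ft_force: [0.5, -0.1, -1.2]
grip_width: 56.3
grasp_force: 27.0
```

Call:
{"op": "step_arm", "data": {
  "motion": [
    [[0, 0, 0.002], [0, 0, 0], 1],
    [[0, 0, 0.003], [0, 0, 0], 1],
    [[0, 0, 0.003], [0, 0, 0], 1]
  ]
}}

```text
clock: 20.65
eef_pos: [546.6, 106.2, 33.2]
ee_rot: [3.14, -0.0, 1.571]
ft_force: [-1.4, -0.1, 5.5]
grip_width: 56.4
grasp_force: 27.3
```

Call:
{"op": "step_arm", "data": {
  "motion": [
    [[0, 0, 0], [0, 0, 0], -1],
    [[0, 0, 0], [0, 0, 0], -1],
    [[0, 0, 0], [0, 0, 0], -1],
    [[0, 0, -0.02], [0, 0, 0], -1],
    [[0, 0, -0.07], [0, 0, 0], -1],
    [[0, 0, -0.13], [0, 0, 0], -1],
    [[0, 0, -0.19], [0, 0, 0], -1],
    [[0, 0, -0.25], [0, 0, 0], -1],
    [[0, 0, -0.31], [0, 0, 0.18], 1],
    [[0, 0, -0.357], [0, 0, 0.36], 1],
    [[0, 0, -0.357], [0, 0, 0.54], 1],
    [[0, 0, -0.357], [0, 0, 0.72], 1],
    [[0, 0, -0.357], [0, 0, 0.785], 1],
    [[0, 0, -0.357], [0, 0, 0.785], 1]
  ]
}}

```text
clock: 22.4
eef_pos: [546.2, 106.0, 389.1]
ee_rot: [-3.141, 0.0, 0.787]
ft_force: [0.1, -0.3, -1.2]
grip_width: 0.4
grasp_force: 0.0
```

```bash
python3 - <<'E'
from h import *
s=get_state();print(s['eef_pos'],s['ee_rot'],s['joints'].round(2),s['grip_width'])
p,d,P=cam("wrist"); cv2.imwrite("pics/w5.png",p)
for n in("wrist",):
  for x in cut_out(n,"garlic")[:2]:
    q=P[x["region"]];q=q[~np.isnan(q[:,0])];print(x["p"],np.percentile(q,[2,50,98],axis=0).round(1).tolist())
# obstacles near final hand position behind lid
p,d,P=cam("top")
k=(np.hypot(P[...,0]-700,P[...,1]-250)<110);print(np.nanpercentile(P[k][:,2],[2,25,50,75,98]))
for t in np.arange(1.5,-.01,-.075):
    print(round(t,2),round(-(233*np.cos(t)-26*np.sin(t))+11),round(104+233*np.sin(t)+26*np.cos(t)))
E
```

```text
[546.19383995 106.0466029  389.06342063] [-3.14130461e+00  2.29971378e-04  7.86591134e-01] [0.07 0.2  1.23 0.   1.71 0.85] 0.42234711861888996
0.57 [[520.7, 80.1, 26.8], [548.2, 106.9, 65.7], [572.2, 130.3, 80.2]]
[-11.78663071  45.2283507  103.35374053 231.35475598 282.43887995]
1.5 20 338
1.42 3 338
1.35 -15 337
1.28 -32 334
1.2 -49 331
1.13 -66 325
1.05 -82 319
0.98 -98 311
0.9 -113 303
0.83 -128 293
0.75 -142 282
0.68 -155 270
0.6 -167 257
0.53 -178 243
0.45 -187 229
0.38 -196 214
0.3 -204 198
0.23 -210 181
0.15 -215 165
0.08 -219 147
0.0 -222 130
```

View pics/w5.png

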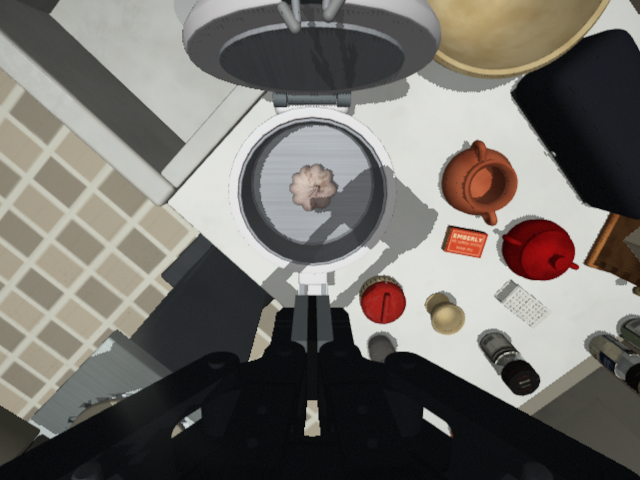

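Call:
{"op": "step_arm", "data": {
  "motion": [
    [[0.05, 0.001, -0.005], [0, 0, 0], 1],
    [[0.1, 0.001, -0.005], [0, 0, 0], 1],
    [[0.15, 0.001, -0.005], [0, 0, 0], 1],
    [[0.2, 0.001, -0.005], [0, 0, 0], 1],
    [[0.203, 0.001, 0], [0, 0, 0], 1],
    [[0.203, 0.001, 0.02], [0, 0, 0], 1],
    [[0.203, 0.001, 0.045], [0, 0, 0], 1],
    [[0.203, 0.001, 0.064], [0, 0, 0], 1],
    [[0.203, 0.001, 0.064], [0, 0, 0], 1]
  ]
}}

```text
clock: 23.68
eef_pos: [689.0, 247.9, 323.8]
ee_rot: [-3.14, 0.004, 0.786]
ft_force: [-0.1, 1.0, 0.3]
grip_width: -0.2
grasp_force: 0.0
```

Call:
{"op": "step_arm", "data": {
  "motion": [
    [[-0.01, 0, 0], [0, 0, 0], 1],
    [[-0.022, 0, -0.002], [0, 0, 0], 1],
    [[-0.034, 0, -0.005], [0, 0, 0], 1],
    [[-0.046, 0, -0.008], [0, 0, 0], 1],
    [[-0.058, 0, -0.011], [0, 0, 0], 1],
    [[-0.07, 0, -0.013], [0, 0, 0], 1],
    [[-0.08, 0, -0.014], [0, 0, 0], 1],
    [[-0.097, 0, -0.014], [0, 0, 0], 1],
    [[-0.115, 0, -0.013], [0, 0, 0], 1]
  ]
}}

```text
clock: 24.8
eef_pos: [608.9, 167.4, 338.5]
ee_rot: [3.141, -0.001, 0.786]
ft_force: [2.7, 1.5, -1.0]
grip_width: -0.1
grasp_force: 1.3
```

```bash
python3 - <<'E'
from h import *
s=get_state();print(s['eef_pos'],s['ft_force'],s['wrist_torque'])
p,d,P=cam("scene"); cv2.imwrite("pics/s6.png",cv2.resize(p[40:290,140:400],None,fx=2,fy=2))
E
```

```text
[608.91456173 167.37417337 338.4846766 ] [ 2.67721256  1.47369855 -0.95081906] [ 0.25115195 -0.43195275  0.05974646]
```

View pics/s6.png

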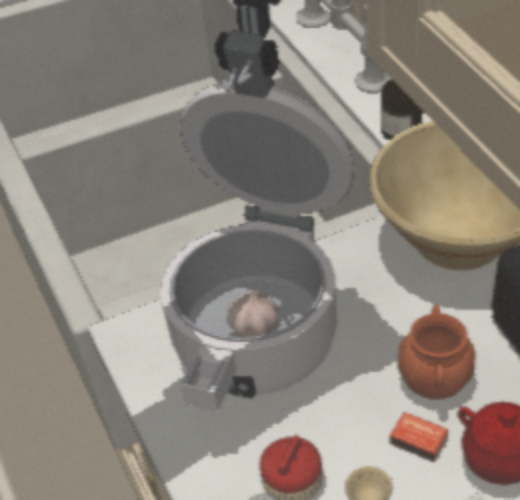

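Call:
{"op": "step_arm", "data": {
  "motion": [
    [[-0.017, 0, 0.003], [0, 0, 0], 1],
    [[-0.034, 0, 0.006], [0, 0, 0], 1],
    [[-0.051, 0, 0.012], [0, 0, 0], 1],
    [[-0.067, 0, 0.018], [0, 0, 0], 1],
    [[-0.083, 0, 0.026], [0, 0, 0], 1],
    [[-0.098, 0, 0.034], [0, 0, 0], 1],
    [[-0.113, 0, 0.044], [0, 0, 0], 1],
    [[-0.127, 0, 0.055], [0, 0, 0], 1],
    [[-0.14, 0, 0.067], [0, 0, 0], 1],
    [[-0.152, 0, 0.08], [0, 0, 0], 1],
    [[-0.163, 0, 0.094], [0, 0, 0], 1],
    [[-0.172, 0, 0.108], [0, 0, 0], 1],
    [[-0.181, 0, 0.123], [0, 0, 0], 1],
    [[-0.189, 0, 0.139], [0, 0, 0], 1],
    [[-0.195, 0, 0.156], [0, 0, 0], 1],
    [[-0.2, 0, 0.172], [0, 0, 0], 1],
    [[-0.203, 0, 0.186], [0, 0, 0], 1]
  ]
}}

```text
clock: 26.98
eef_pos: [465.1, 23.0, 152.5]
ee_rot: [3.141, 0.002, 0.786]
ft_force: [-0.7, -2.2, 4.9]
grip_width: -0.3
grasp_force: 1.9
```

Call:
{"op": "step_arm", "data": {
  "motion": [
    [[-0.002, 0, 0.008], [0, 0, 0], 1],
    [[-0.003, 0, 0.015], [0, 0, 0], 1],
    [[-0.003, 0, 0.02], [0, 0, 0], 1],
    [[-0.003, 0, 0.023], [0, 0, 0], 1],
    [[-0.003, 0, 0.025], [0, 0, 0], 1],
    [[-0.003, 0, 0.026], [0, 0, 0], 1]
  ]
}}

```text
clock: 27.72
eef_pos: [463.0, 21.5, 127.6]
ee_rot: [-3.142, 0.001, 0.786]
ft_force: [-5.6, -2.9, 18.0]
grip_width: -0.1
grasp_force: 9.3
```

Call:
{"op": "step_arm", "data": {
  "motion": [
    [[-0.001, 0, 0.001], [0, 0, 0], 1],
    [[-0.001, 0, 0.002], [0, 0, 0], 1],
    [[-0.001, 0, 0.002], [0, 0, 0], 1]
  ]
}}

```text
clock: 28.1
eef_pos: [463.0, 21.4, 127.1]
ee_rot: [3.141, -0.001, 0.786]
ft_force: [-7.1, -1.1, 24.6]
grip_width: 0.1
grasp_force: 12.0
```

Call:
{"op": "step_arm", "data": {
  "motion": [
    [[0, 0, 0], [0, 0, 0], 1],
    [[0, 0, -0.003], [0, 0, 0], 1],
    [[0, 0, -0.005], [0, 0, 0], 1],
    [[0, 0, -0.007], [0, 0, 0], 1],
    [[0, 0, -0.008], [0, 0, 0], 1],
    [[0, 0, -0.008], [0, 0, 0], 1]
  ]
}}

```text
clock: 28.85
eef_pos: [462.6, 21.3, 131.8]
ee_rot: [-3.141, 0.0, 0.786]
ft_force: [-0.4, -0.3, 0.0]
grip_width: -0.3
grasp_force: 0.0
```

Force is zero at z 132 (the lid would be following with 3 N if it were free), so the latch holds. Retreat and check.

Call:
{"op": "step_arm", "data": {
  "motion": [
    [[0, 0, -0.004], [0, 0, 0], 1],
    [[0, 0, -0.01], [0, 0, 0], 1],
    [[0, 0, -0.03], [0, 0, 0], 1],
    [[0, 0, -0.07], [0, 0, 0], 1],
    [[0, 0, -0.12], [0, 0, 0], 1],
    [[-0.04, 0, -0.14], [0, 0, 0], 1],
    [[-0.08, 0, -0.14], [0, 0, 0], 1],
    [[-0.1, 0, -0.14], [0, 0, 0], 1],
    [[-0.1, 0, -0.14], [0, 0, 0], 1],
    [[-0.1, 0, -0.14], [0, 0, 0], 1]
  ]
}}

```text
clock: 30.1
eef_pos: [392.7, -49.3, 272.6]
ee_rot: [3.141, -0.001, 0.786]
ft_force: [0.3, 0.1, -1.1]
grip_width: -0.5
grasp_force: 0.0
```

```bash
python3 - <<'E'
from h import *
s=get_state();print(s['eef_pos'],s['ft_force'])
p,d,P=cam("top");q=P[(np.hypot(P[...,0]-546,P[...,1]-105)<60)];print("lid z",np.nanpercentile(q[:,2],[5,50,95]))
for t in "timer salt_shaker egg_cup_1 spice_2 clay_shaker_1 nutmeg_grater".split():
    for x in cut_out("top",t)[:1]:
        w=P[x["region"]];w=w[~np.isnan(w[:,0])];print(t,x["p"],np.percentile(w,[3,50,97],axis=0).round().tolist())
E
```

```text
[392.74715994 -49.28685916 272.57378408] [ 0.25693761  0.13959544 -1.06481117]
lid z [125.2138168  128.75578272 132.18664896]
timer 0.93 [[473.0, -112.0, 32.0], [501.0, -85.0, 39.0], [526.0, -60.0, 54.0]]
salt_shaker 0.67 [[426.0, -163.0, 31.0], [446.0, -144.0, 81.0], [462.0, -127.0, 90.0]]
egg_cup_1 0.93 [[531.0, -178.0, 3.0], [552.0, -159.0, 36.0], [571.0, -137.0, 53.0]]
spice_2 0.58 [[549.0, -281.0, 14.0], [566.0, -259.0, 103.0], [585.0, -243.0, 108.0]]
clay_shaker_1 0.79 [[416.0, -380.0, 26.0], [435.0, -358.0, 39.0], [456.0, -341.0, 52.0]]
nutmeg_grater 0.75 [[623.0, -269.0, 8.0], [640.0, -237.0, 25.0], [658.0, -206.0, 29.0]]
```

```bash
python3 -c "
from bench import job_done;print(job_done())"
```

```text
the job is handed in; nothing more can be done
None
```

I handed the job in at about 30 s of the 72 s allowed. The garlic is in the pot, the lid is shut and holding by itself, the timer stands upright on the worktop, and the bystanders are where they started; no verdict came back.

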